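# Set the turned knobs and handles into their nest boards

### The job

Clear the turned parts so that nothing can roll about on the machine table: set the two pale ball knobs in the two round hollows of the ball board, and the two dark barrel handles lengthwise in the two long hollows of the barrel board, one in each hollow and fully down in it. One ball has been put in a long hollow by mistake and has to come out of there. Leave the tape measure, cutter block, oil can and offcut where they are.

Things in the scene. Friction and masses are not known exactly. Their poses are not given: they have to be found in the camera images.
- ball_1_center (a point): Centre of a turned ball knob of pale wood, 60 mm in diameter (about 80 g), with a small brass insert flush in its surface; it lies loose on a flat grey mat, 2 mm thick, on the table (centre 32 mm above the table top). It rolls when nudged. Its frame turns as the thing rolls.
- ball_2_center (a point): Centre of a second, identical pale ball knob, 60 mm in diameter. At the start it sits in one of the two long hollows of the barrel board, where it does not belong. Its frame turns as the thing rolls.
- barrel_1_center (a point): Centre of a turned barrel handle of dark wood, lying on its side on the flat 2 mm grey mat on the table: 90 mm long, 54 mm in diameter over its middle 36 mm, narrowing to 32 mm at both ends, two thin brass-coloured bands round the middle; about 100 g. x = its long axis (both ends are alike); y and z turn as it rolls. It rolls sideways when nudged. Its centre is then 29 mm above the table top.
- barrel_2_center (a point): Centre of another, identical, turned barrel handle of dark wood, lying on its side on the flat 2 mm grey mat on the table: 90 mm long, 54 mm in diameter over its middle 36 mm, narrowing to 32 mm at both ends, two thin brass-coloured bands round the middle; about 100 g. x = its long axis (both ends are alike); y and z turn as it rolls. It rolls sideways when nudged. Its centre is then 29 mm above the table top.
- round_nest_1 (a point): Where a ball's centre is when the ball is fully seated in the +y round hollow of the ball board: a fixed plywood board 100 x 170 mm (x by y), 20 mm thick, its top 20 mm above the table. The hollow is 37 mm across and 9 mm deep; the ball rests on its rim with the ball's centre 23.6 mm above the board's top. The two hollows are 90 mm apart along y. Axes as the board: z up, y along its long side.
- round_nest_2 (a point): Where a ball's centre is when the ball is fully seated in the -y round hollow of the ball board: a fixed plywood board 100 x 170 mm (x by y), 20 mm thick, its top 20 mm above the table. The hollow is 37 mm across and 9 mm deep; the ball rests on its rim with the ball's centre 23.6 mm above the board's top. The two hollows are 90 mm apart along y. Axes as the board: z up, y along its long side.
- long_nest_1 (a point): Where a barrel handle's centre is when it is fully seated in the +y long hollow of the barrel board: a second fixed plywood board of the same size (100 x 170 mm, 20 mm thick). The hollow is a straight-sided slot 65 mm long (along x) and 31 mm wide, 9 mm deep; the barrel lies on its long edges with its centre 22.1 mm above the board's top, its long axis along x. The two hollows are 84 mm apart along y. Axes as the board: z up, y along its long side, x along the slot.
- long_nest_2 (a point): Where a barrel handle's centre is when it is fully seated in the -y long hollow of the barrel board: a second fixed plywood board of the same size (100 x 170 mm, 20 mm thick). The hollow is a straight-sided slot 65 mm long (along x) and 31 mm wide, 9 mm deep; the barrel lies on its long edges with its centre 22.1 mm above the board's top, its long axis along x. The two hollows are 84 mm apart along y. Axes as the board: z up, y along its long side, x along the slot.
- tape_measure: Yellow tape measure standing on the mat beside the fixed stack of curved wooden pieces round the spindle (126 mm high); the fixed fence boards behind are 125 mm (right) and 245 mm (left) high. The tape measure is 36 x 78 x 61 mm high; a loose bystander, to be left where it is. Origin at the centre of its underside.
- cutter_block: Dark round cutter block, about 90 mm across, 42 mm high; a loose bystander, to be left where it is. Origin at the centre of its underside.
- oil_can: Brass oil can, 72 mm across and 72 mm high with a thin spout up to 165 mm; a loose bystander, to be left where it is. Origin at the centre of its underside.
- offcut_2: Small brown wooden offcut, 60 x 75 mm, 22 mm high; a loose bystander, to be left where it is. Origin at the centre of its underside.
- ball_1: The pale ball knob as a body; its origin is its centre, the same point as ball_1_center.
- ball_2: The pale ball knob as a body; its origin is its centre, the same point as ball_2_center.
- barrel_1: The dark barrel handle as a body; its origin is its centre, the same point as barrel_1_center.
- barrel_2: The dark barrel handle as a body; its origin is its centre, the same point as barrel_2_center.

How it is judged:
At the end, for the whole second after the job is handed in: Each ball's centre is within 5 mm of the seated centre of a round hollow; each barrel's centre is within 7 mm of the seated centre of a long hollow and its long axis within 0.15 rad of the slot's; all four are at rest (under 0.02 m/s) ((distance between ball_1_center and round_nest_1 below 0.005 m or distance between ball_1_center and round_nest_2 below 0.005 m) and (distance between ball_2_center and round_nest_1 below 0.005 m or distance between ball_2_center and round_nest_2 below 0.005 m) and (distance between barrel_1_center and long_nest_1 below 0.007 m or distance between barrel_1_center and long_nest_2 below 0.007 m) and (distance between barrel_2_center and long_nest_1 below 0.007 m or distance between barrel_2_center and long_nest_2 below 0.007 m) and angle between the x axis of each of barrel_1_center, barrel_2_center and the x axis of long_nest_1, either way round below 0.15 rad and linear speed of each of ball_1, ball_2, barrel_1, barrel_2 below 0.02 m/s); the robot touches nothing.
It fails at once if the yellow tape measure is shifted by more than 20 mm (distance of tape_measure from where it was at the start of the episode above 0.02 m).
It fails at once if the cutter block is shifted by more than 20 mm (distance of cutter_block from where it was at the start of the episode above 0.02 m).
It fails at once if the oil can is shifted by more than 20 mm (distance of oil_can from where it was at the start of the episode above 0.02 m).
It fails at once if the wooden offcut is shifted by more than 20 mm (distance of offcut_2 from where it was at the start of the episode above 0.02 m).
It also fails if it takes over 72 s, if anything falls off the work surface, if the arm or the gripper's body presses on something with over 40 N, if the wrist force passes 120 N, or if a joint passes its speed limit or range.

### The arm

A 6-joint arm with a two-finger parallel gripper is mounted at the origin on a cart in front of the work surface, level with it; the furniture and walls round the work are solid. World frame = base frame: x ahead of the robot, y to its left, z up, the work surface at z = 0. Lengths are in m, angles in rad, forces in N, time in s.
With the tool pointing down it reaches from about 0.425 to 0.95 m from the base axis. Payload 3.5 kg.
Tool frame: the origin (TCP) lies between the finger pads; the fingertips stand 17 mm ahead of it and the grasp point (between the pads) lies 2 mm behind it (ctrl.tip_reach is the distance from the TCP to the fingertips, in m); z points along the fingers, y is the direction in which the jaws open and shut (so a half turn about z gives the same grasp; the last joint's range is limited). The gripper opens to 85 mm and grips with 20 to 120 N. Pads are 22 mm wide; open, the fingers measure 114 mm over their backs; the gripper's body (76 mm by 85 mm) begins 54 mm behind the grasp point. The pads swing forward as they close: fully open they stand 13 mm farther back than shut.
Start: joints at [1.034, 0.286, 1.577, -0, 1.279, -0.15], TCP at [0.255, 0.625, 0.248] pointing down, gripper open.
Joint ranges: [-2.77, 2.77], [-0.9, 2.22], [0.21, 2.48], [-1.53, 4.67], [0.24, 2.81], [-2.84, 2.84]. Speed limits (rad/s): [2.79, 2.79, 3.14, 3.14, 3.14, 3.14].

### API

Orientations are given as a unit quaternion [x, y, z, w].
In Python, from plant import monitor, imaging, workorder, ctrl gives the robot as it stands.
- The arm moves only by the tool send_rows, never from a script. Its argument "rows" is a list of rows, each a list of 4 numbers: the shift along the world's x, y, z normalised to -1 to 1, where 1 is 0.3 m, then the turn about the world's z normalised to -1 to 1, where 1 is 360 degrees. A call has 1 to 20 rows; each row is the pose to reach, as a shift and turn from the pose commanded when the call began, turning the shorter way round; what a row does not reach only later rows make up. A row lasts 1/8 s, in which the tool goes at most 62.5 mm and 10.7 degrees, less where a joint would pass 70% of its speed; a pose out of reach is approached as far as the arm can. A call with a number of a shift or a turn outside -1 to 1 is refused whole. A call with a gripper value outside its range is refused whole. "jaw" is the closure, from 0 (fully open) to 1 (shut), set as the call begins (left out, the last holds). The fingers move at their own pace and stop on an object; "newtons" is the grip in N (left out, the last holds). Time passes only in rows, so rows that repeat a pose let the fingers close. It gives the time, the measured TCP pose, the force and the opening at its end, in the units of the state.
- monitor.get_state(): the state, without advancing time (a new reading comes with each control period).
- imaging.read_camera(name): name is "scene" or "top" or "wrist"; returns the picture (480x640x3 uint8, red, green, blue); there is no depth.
- imaging.calibration(name): a dict with "intrinsics" (3x3 intrinsics, pixels), "cam_to_world" (4x4, takes a point from camera to world coordinates). Camera axes: x right, y up, looking along -z (the intrinsics and any distortion apply to the point x, -y, -z); pixel columns grow to the right and rows downward; lengths in m; the calibration is good to about 2 mm. A picture is of the moment at which its call begins: read the wrist's pose just before it. calibration takes no time and is no camera call; for the wrist camera it gives the pose at the moment of the call.
- workorder.sign_off(): hands the job in, once; it reports no verdict.
The state is a dict: "time": time; "qpos": joint angles; "dq": joint speeds; "joint_efforts": joint torques, N m; "eef_pos": TCP position; "tcp_rot": TCP orientation; "contact_force": force on the tool from outside, world axes, zero at the start; "wrist_torque": the same for the moment, N m; "opening": opening from 0.0 (shut) to 1.0 (fully open).
Only numpy, scipy, OpenCV 4.12 (cv2) and the standard library are available. Lean on these libraries where they do the work, as an engineer would, in place of code of your own. Each camera call takes 0.05 s, during which the arm holds its last target.

## Working session

There is one attempt and no reset: what is moved stays moved. The work goes in short steps, Python scripts to look and compute and a tool call to move; the robot and the scene stay as the last step left them, time stands still between calls to the robot, and variables do not carry over. Pictures are saved under pics/ and viewed, and the job is handed in when it is done.

Besides the shell and the picture viewer there is one more tool, called as a command line: name --pt "numbers of a row" for each row, then --argument value for the rest. send_rows: Moves the arm, as the interface text tells. Scaled input: -1 to 1 covers 0.3 m each way for a shift and 360 degrees each way for a turn. Its arguments: {"type":"object","properties":{"rows":{"type":"array"},"jaw":{"type":"number"},"newtons":{"type":"number"}},"required":["rows"]}

```bash
ls; mkdir -p pics
python3 - <<'E'
from plant import monitor, imaging, workorder, ctrl
import cv2
print(monitor.get_state(), ctrl.tip_reach)
for n in ["scene","top","wrist"]:
    c=imaging.calibration(n)
    im=imaging.read_camera(n)
    cv2.imwrite(f"pics/{n}0.png",im[:,:,::-1])
    print(n,c)
E
```

```text
pics
{'time': 0.0, 'qpos': array([ 1.03399978e+00,  2.87209130e-01,  1.57819332e+00,  6.21259497e-06,
        1.27859860e+00, -1.49981303e-01]), 'dq': array([-4.39533547e-04, -3.11508086e-03, -7.89141185e-05, -1.63854602e-03,
        9.25286335e-04, -1.34282477e-03]), 'joint_efforts': array([-1.67231290e-03, -4.05998719e+01, -2.92616594e+01, -2.07429948e-04,
        6.01336375e-03,  1.41971589e-05]), 'eef_pos': array([0.25427481, 0.62460243, 0.24690932]), 'tcp_rot': array([ 1.92204834e-01,  9.81354091e-01, -1.13289287e-03, -4.08228800e-04]), 'contact_force': array([-0.18636739, -0.36804585,  0.2847311 ]), 'wrist_torque': array([-0.06203424, -0.00234664, -0.00507736]), 'opening': 0.9988076727848689} 0.017
scene {'intrinsics': array([[449.89333193,   0.        , 315.41324413],
       [  0.        , 449.89333193, 236.77993046],
       [  0.        ,   0.        ,   1.        ]]), 'cam_to_world': array([[-0.54510203,  0.47081286, -0.69368511, -0.02096447],
       [-0.83835368, -0.31123089,  0.44754714,  0.34265389],
       [-0.00518529,  0.82551232,  0.56436028,  0.5206917 ],
       [ 0.
[... 225 characters left out ...]
 'cam_to_world': array([[-0.00228136,  0.98503113, -0.17236145,  0.43299536],
       [-0.99919315, -0.00915676, -0.03910493, -0.06421949],
       [-0.04009784,  0.17213317,  0.98425725,  0.9099543 ],
       [ 0.        ,  0.        ,  0.        ,  1.        ]])}
wrist {'intrinsics': array([[365.99357312,   0.        , 321.30113549],
       [  0.        , 365.99357312, 249.34089426],
       [  0.        ,   0.        ,   1.        ]]), 'cam_to_world': array([[ 0.37642172, -0.88314447, -0.27993309,  0.1834439 ],
       [ 0.92644571,  0.35809411,  0.11604723,  0.65299032],
       [-0.00224408, -0.30302551,  0.9529798 ,  0.37274792],
       [ 0.        ,  0.        ,  0.        ,  1.        ]])}
```

View pics/scene0.png

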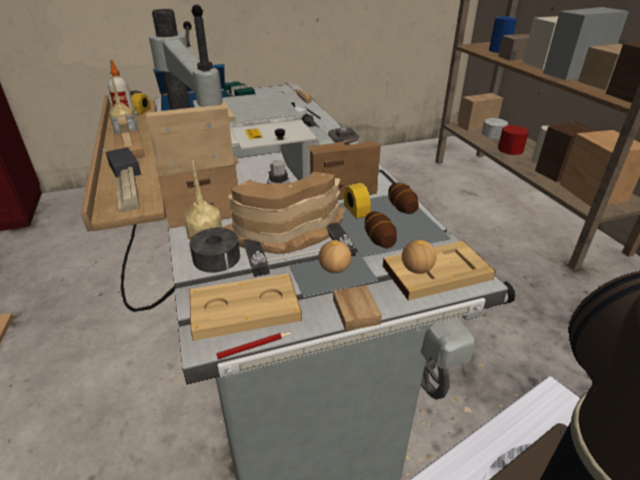

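View pics/top0.png

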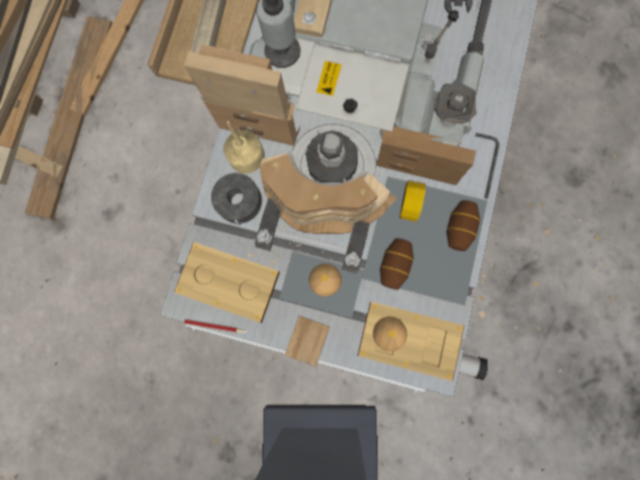

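View pics/wrist0.png

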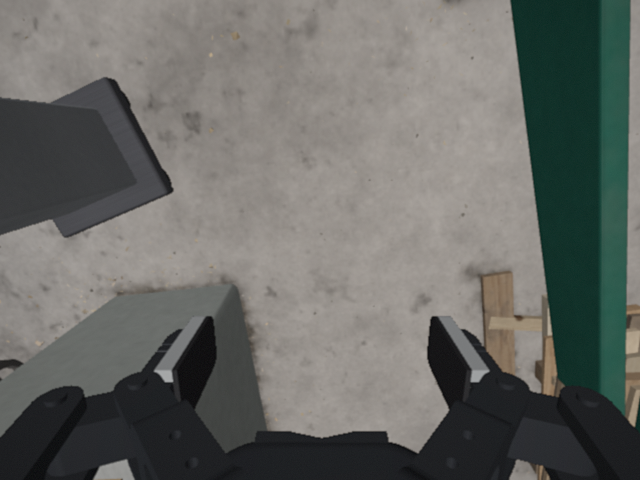

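Run:
```python
import cv2
im=cv2.imread("pics/top0.png")
a=im[230:390,160:330]; b=im[170:400,340:500]
cv2.imwrite("pics/top0_a.png",cv2.resize(a,None,fx=4,fy=3.5,interpolation=cv2.INTER_CUBIC))
cv2.imwrite("pics/top0_a.png",cv2.resize(im[230:380,160:360],None,fx=4,fy=4,interpolation=cv2.INTER_CUBIC))
cv2.imwrite("pics/top0_b.png",cv2.resize(im[180:330,340:500],None,fx=4,fy=4,interpolation=cv2.INTER_CUBIC))
cv2.imwrite("pics/top0_c.png",cv2.resize(im[290:390,340:500],None,fx=5,fy=5,interpolation=cv2.INTER_CUBIC))
```

```text
(no output)
```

View pics/top0_a.png

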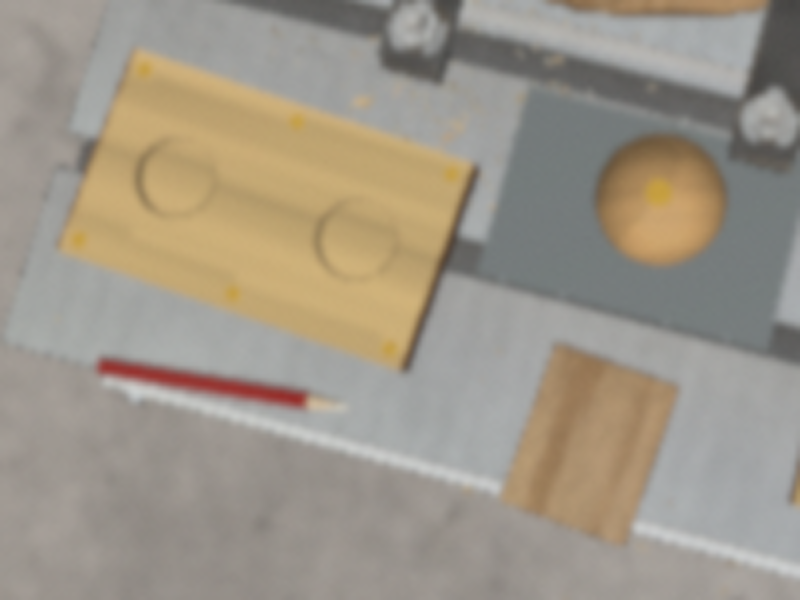

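View pics/top0_b.png

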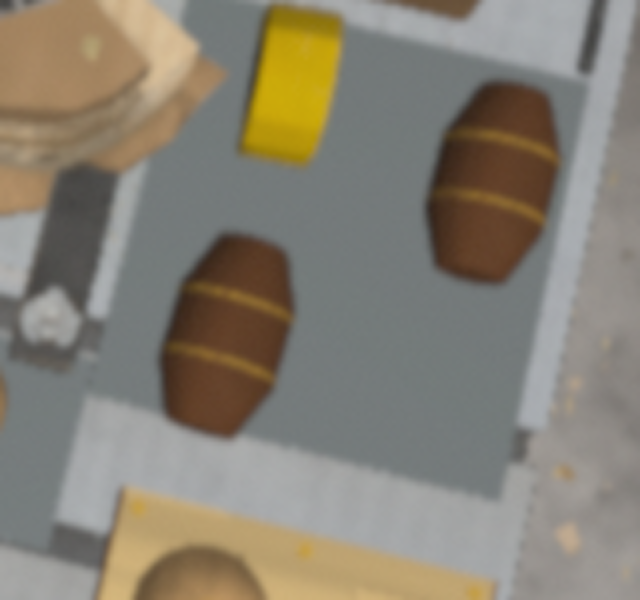

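View pics/top0_c.png

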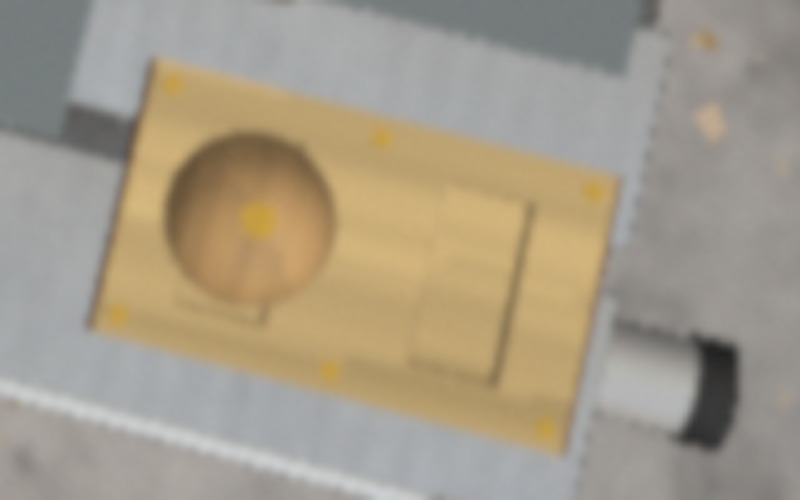

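```bash
cat > h.py <<'E'
import numpy as np, cv2
from plant import imaging
def ray(name,u,v,z,cal=None):
    c=cal or imaging.calibration(name); K=c["intrinsics"]; T=c["cam_to_world"]
    d=np.array([(u-K[0,2])/K[0,0],-(v-K[1,2])/K[1,1],-1.]); d=T[:3,:3]@d; o=T[:3,3]
    return o+d*(z-o[2])/d[2]
def proj(name,p,cal=None):
    c=cal or imaging.calibration(name); K=c["intrinsics"]; T=c["cam_to_world"]
    q=T[:3,:3].T@(np.array(p)-T[:3,3]); return np.array([K[0,2]+K[0,0]*q[0]/-q[2],K[1,2]+K[1,1]*(-q[1])/-q[2]])
E
python3 - <<'E'
from h import *
im=cv2.imread("pics/top0.png")
A=lambda x,y:((x+.5)/4-.5+160,(y+.5)/4-.5+230)
C=lambda x,y:((x+.5)/5-.5+340,(y+.5)/5-.5+290)
P=lambda u,z:np.round(ray("top",*u,z),4)
def pr(n,ps,f,z):
    q=np.array([P(f(*p),z)[:2] for p in ps]); print(n,q.tolist(),"mean",q.mean(0).round(4),"sides",np.linalg.norm(q-np.roll(q,-1,0),axis=1).round(4),"ang",np.degrees(np.arctan2(*(q[1]-q[0])[::-1])).round(1)); return q
pr("ballboard",[(137,50),(475,165),(403,365),(60,248)],A,.02)
pr("hollows",[(177,178),(357,239)],A,.02)
pr("bbscrews",[(145,69),(452,174),(390,349),(79,239)],A,.02)
pr("barrelboard",[(155,60),(618,178),(567,450),(92,326)],C,.02)
pr("screws",[(173,83),(594,191),(545,428),(119,315)],C,.02)
pr("slot",[(447,185),(533,205),(495,385),(410,362)],C,.02)
print("b1",P(A(661,201),.032),"b2",P(C(251,218),.045))
hsv=cv2.cvtColor(im,cv2.COLOR_BGR2HSV)
m=((hsv[...,0]<16)&(hsv[...,1]>90)&(hsv[...,2]<130)).astype(np.uint8)
m[:, :375]=0; m[:180]=0;m[300:]=0
m=cv2.morphologyEx(m,cv2.MORPH_CLOSE,np.ones((7,7)))
n,l,s,c=cv2.connectedComponentsWithStats(m)
for i in range(1,n):
    if s[i,4]>300:
        ys,xs=np.nonzero(l==i); pts=np.array([P((x,y),.029)[:2] for x,y in zip(xs,ys)])
        r=cv2.minAreaRect((pts*1000).astype(np.float32)); 
        w,v=np.linalg.eigh(np.cov(pts.T)); a=v[:,1]; print("barrel",s[i],pts.mean(0).round(4),"ang",np.degrees(np.arctan2(a[1],a[0])).round(1),r)
E
```

```text
ballboard [[0.5809, 0.2082], [0.5255, 0.0476], [0.4344, 0.0794], [0.4882, 0.2403]] mean [0.5072 0.1439] sides [0.1699 0.0965 0.1697 0.0981] ang -109.0
hollows [[0.5204, 0.1868], [0.4917, 0.1018]] mean [0.506  0.1443] sides [0.0897 0.0897] ang -108.7
bbscrews [[0.5718, 0.204], [0.5214, 0.0582], [0.4416, 0.0855], [0.4923, 0.2316]] mean [0.5068 0.1448] sides [0.1543 0.0843 0.1546 0.0842] ang -109.1
barrelboard [[0.4684, -0.1215], [0.4259, -0.2859], [0.3318, -0.2631], [0.3742, -0.0972]] mean [ 0.4001 -0.1919] sides [0.1698 0.0968 0.1712 0.0973] ang -104.5
screws [[0.4601, -0.1279], [0.4213, -0.2771], [0.3393, -0.2558], [0.3781, -0.1069]] mean [ 0.3997 -0.1919] sides [0.1542 0.0847 0.1539 0.0846] ang -104.6
slot [[0.4235, -0.225], [0.4165, -0.2553], [0.354, -0.239], [0.3619, -0.2095]] mean [ 0.389  -0.2322] sides [0.0311 0.0646 0.0305 0.0635] ang -103.0
b1 [ 0.5074 -0.0389  0.032 ] b2 [ 0.4126 -0.1522  0.045 ]
barrel [ 448  201   31   49 1154] [ 0.6063 -0.2929] ang 161.8 ((607.1146850585938, -293.0760803222656), (50.27440643310547, 92.58323669433594), 74.35770416259766)
barrel [ 381  240   32   49 1139] [ 0.5366 -0.1693] ang 161.5 ((537.6651611328125, -169.369873046875), (49.47400665283203, 89.50643920898438), 73.03832244873047)
```

Run:
```python
from h import *
print("stack lower edge", [ray("top",u,v,z).round(3) for u,v,z in [(330,232,.0),(330,232,.05),(310,225,.1),(345,222,.1),(352,260,.02),(393,200,.05),(393,200,.1)]])
print("tape",[ray("top",u,v,.061).round(3) for u,v in [(404,219),(424,183),(410,183)]], "offcut",ray("top",315,340,.022))
im=cv2.imread("pics/scene0.png")
for n,p in dict(b1=(.5074,-.0389,.032),b2=(.4126,-.1522,.0457),n1=(.5204,.1868,.02),n2=(.4917,.1018,.02),l2=(.389,-.2322,.02),l1=(.4105,-.1513,.02),br1=(.6063,-.2929,.029),br2=(.5366,-.1693,.029)).items():
    q=proj("scene",p); print(n,q.round(1)); cv2.circle(im,tuple(int(x) for x in q.round()),2,(0,0,255),-1)
cv2.imwrite("pics/scene0m.png",cv2.resize(im[170:350,170:510],None,fx=2.3,fy=2.3,interpolation=cv2.INTER_CUBIC))
```

```text
stack lower edge [array([ 0.602, -0.048,  0.   ]), array([ 0.592, -0.049,  0.05 ]), array([ 0.596, -0.016,  0.1  ]), array([ 0.6  , -0.076,  0.1  ]), array([ 0.545, -0.089,  0.02 ]), array([ 0.65 , -0.164,  0.05 ]), array([ 0.638, -0.158,  0.1  ])]
tape [array([ 0.613, -0.181,  0.061]), array([ 0.678, -0.219,  0.061]), array([ 0.679, -0.194,  0.061])] offcut [ 0.40025606 -0.02036848  0.022     ]
b1 [334.4 256.6]
b2 [418.4 256.1]
n1 [215.4 304.7]
n2 [270.2 295.3]
l2 [457.9 259.4]
l1 [417.1 268.4]
br1 [402.7 197.4]
br2 [379.8 228.7]
```

View pics/scene0m.png

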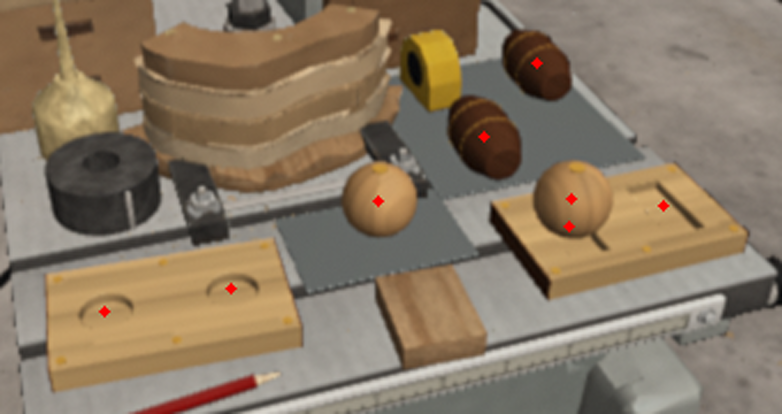

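send_rows --pt "0.08 -0.08 0 0" --pt "0.2 -0.2 0 0.02" --pt "0.32 -0.32 0 0.02" --pt "0.45 -0.45 0 0.0214" --pt "0.58 -0.58 0 0.0214" --pt "0.7 -0.7 0 0.0214" --pt "0.81 -0.81 0 0.0214" --pt "0.9 -0.917 0 0.0214" --pt "0.9 -0.917 0 0.0214" --jaw 0 --newtons 30

```text
time: 1.27
eef_pos: [0.5262, 0.3477, 0.2478]
tcp_rot: [0.128, 0.992, -0.0, -0.0]
contact_force: [-0.3, 0.8, 0.2]
opening: 0.998
```

send_rows --pt "0.01 -0.1 0 0" --pt "0.03 -0.25 0 0" --pt "0.04 -0.4 0 0" --pt "0.05 -0.55 0 0" --pt "0.05 -0.7 0 0" --pt "0.03 -0.85 0 0" --pt "0.0 -1.0 0 0"

```text
time: 2.15
eef_pos: [0.524, 0.0498, 0.2481]
tcp_rot: [0.125, 0.992, 0.0, -0.0]
contact_force: [0.7, -1.4, -0.7]
opening: 1.004
```

send_rows --pt "-0.05 -0.15 0 0" --pt "-0.13 -0.3 0 0" --pt "-0.22 -0.45 0 0" --pt "-0.31 -0.58 -0.1 0" --pt "-0.37 -0.67 -0.2 0" --pt "-0.373 -0.673 -0.25 0" --pt "-0.373 -0.673 -0.25 0"

```text
time: 3.02
eef_pos: [0.4124, -0.1506, 0.1723]
tcp_rot: [0.126, 0.992, 0.001, -0.001]
contact_force: [0.1, -0.2, 1.4]
opening: 1.005
```

Run:
```python
from h import *
from plant import monitor
s=monitor.get_state(); print(s["eef_pos"],s["qpos"])
c=imaging.calibration("wrist"); im=imaging.read_camera("wrist")
cv2.imwrite("pics/w1.png",im[:,:,::-1])
for n,p in dict(b2=(.4126,-.1522,.0457),l2=(.389,-.2322,.02),l1=(.4105,-.1513,.02)).items(): print(n,proj("wrist",p,c))
```

```text
[ 0.4123751  -0.15063122  0.17226855] [-5.82456286e-01 -1.72988098e-01  2.20279532e+00  6.89406196e-04
  1.11446765e+00 -1.90162741e+00]
b2 [320.22728637 245.46071496]
l2 [214.10033126 232.33176621]
l1 [320.72161772 233.19567583]
```

View pics/w1.png

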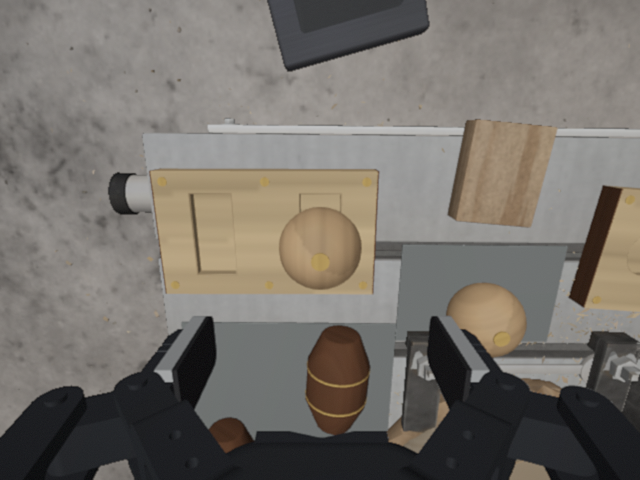

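send_rows --pt "0.003 -0.003 -0.1 0" --pt "0.003 -0.003 -0.2 0" --pt "0.003 -0.003 -0.3 0" --pt "0.003 -0.003 -0.38 0" --pt "0.003 -0.003 -0.445 0" --pt "0.003 -0.003 -0.445 0" --pt "0.003 -0.003 -0.445 0"

```text
time: 3.95
eef_pos: [0.4151, -0.1529, 0.0412]
tcp_rot: [0.125, 0.992, -0.001, 0.001]
contact_force: [0.5, -1.1, -0.1]
opening: 1.001
```

send_rows --pt "0 0 0 0" --pt "0 0 0 0" --pt "0 0 0 0" --pt "0 0 0 0" --pt "0 0 0 0" --pt "0 0 0 0" --jaw 1 --newtons 30

```text
time: 4.7
eef_pos: [0.4147, -0.1526, 0.0411]
tcp_rot: [0.126, 0.992, 0.0, 0.001]
contact_force: [1.6, 3.8, 6.0]
opening: 0.686
```

send_rows --pt "0 0 0.05 0" --pt "0 0 0.15 0" --pt "0 0 0.27 0" --pt "0 0 0.37 0" --pt "0.05 0.08 0.4 0" --pt "0.11 0.2 0.4 0" --pt "0.18 0.34 0.4 0" --pt "0.253 0.51 0.4 0"

```text
time: 5.7
eef_pos: [0.4901, 0.0009, 0.1609]
tcp_rot: [0.126, 0.992, -0.001, 0.001]
contact_force: [0.6, 0.5, 0.3]
opening: 0.687
```

send_rows --pt "0.04 0.15 0 0" --pt "0.07 0.3 0 -0.012" --pt "0.09 0.44 0 -0.0125" --pt "0.1 0.55 0 -0.0125" --pt "0.101 0.623 0 -0.0125" --pt "0.101 0.623 -0.05 -0.0125" --pt "0.101 0.623 -0.1 -0.0125"

```text
time: 6.58
eef_pos: [0.5194, 0.1865, 0.129]
tcp_rot: [0.165, 0.986, -0.0, -0.0]
contact_force: [0.1, -0.5, -1.6]
opening: 0.679
```

```bash
cat > look.py <<'E'
import sys
from h import *
from plant import monitor
def look(name,pts):
    s=monitor.get_state(); print(s["eef_pos"].round(4),s["tcp_rot"].round(4),s["opening"])
    c=imaging.calibration("wrist"); im=imaging.read_camera("wrist")[:,:,::-1].copy()
    cv2.imwrite(f"pics/{name}_raw.png",im); np.save(f"pics/{name}.npy",c)
    for n,p in pts.items():
        q=proj("wrist",p,c); print(n,q.round(1)); cv2.circle(im,tuple(int(x) for x in q.round()),2,(0,0,255),-1)
    cv2.imwrite(f"pics/{name}.png",im)
E
python3 -c "
from look import *
look('w2',dict(n1=(.5204,.1868,.02),n2=(.4917,.1018,.02)))"
```

```text
[0.5194 0.1865 0.129 ] [ 1.647e-01  9.863e-01 -4.000e-04 -1.000e-04] 0.6789772329906618
n1 [323.5 252.9]
n2 [190.7 253.4]
```

View pics/w2.png

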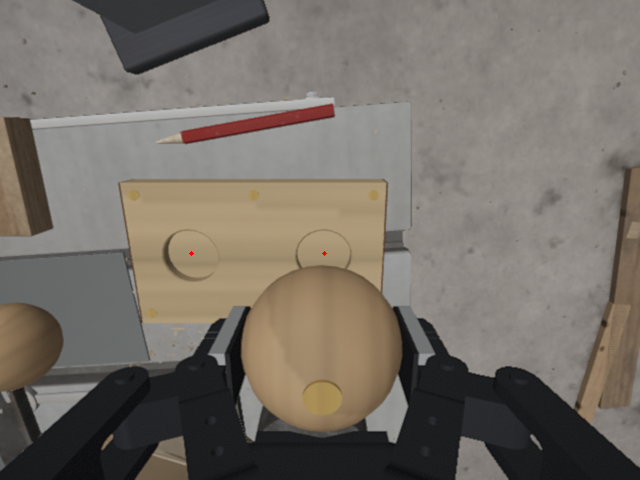

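send_rows --pt "0.003 0 -0.08 0" --pt "0.003 0 -0.16 0" --pt "0.003 0 -0.23 0" --pt "0.003 0 -0.27 0" --pt "0.003 0 -0.29 0" --pt "0.003 0 -0.298 0" --pt "0.003 0 -0.298 0"

```text
time: 7.5
eef_pos: [0.5213, 0.1871, 0.0411]
tcp_rot: [0.165, 0.986, 0.0, 0.001]
contact_force: [-0.5, -0.9, -1.3]
opening: 0.684
```

send_rows --pt "0 0 0 0" --pt "0 0 0 0" --pt "0 0 0 0" --pt "0 0 0 0" --pt "0 0 0 0" --jaw 0.1

```text
time: 8.12
eef_pos: [0.5207, 0.1871, 0.0404]
tcp_rot: [0.165, 0.986, -0.0, -0.0]
contact_force: [-0.0, 0.0, 0.6]
opening: 0.899
```

send_rows --pt "0 0 0.06 0" --pt "0 0 0.16 0" --pt "0 0 0.28 0" --pt "0 0 0.4 0"

```text
time: 8.62
eef_pos: [0.5209, 0.1872, 0.1629]
tcp_rot: [0.165, 0.986, 0.0, 0.001]
contact_force: [0.1, 0.3, -0.2]
opening: 0.905
```

```bash
python3 -c "
from look import *
look('w3',dict(n1=(.5204,.1868,.0436),n2=(.4917,.1018,.02)))"
```

```text
[0.5209 0.1872 0.1629] [1.647e-01 9.863e-01 2.000e-04 7.000e-04] 0.904538526505361
n1 [321.6 246.6]
n2 [203.9 237.9]
```

View pics/w3.png

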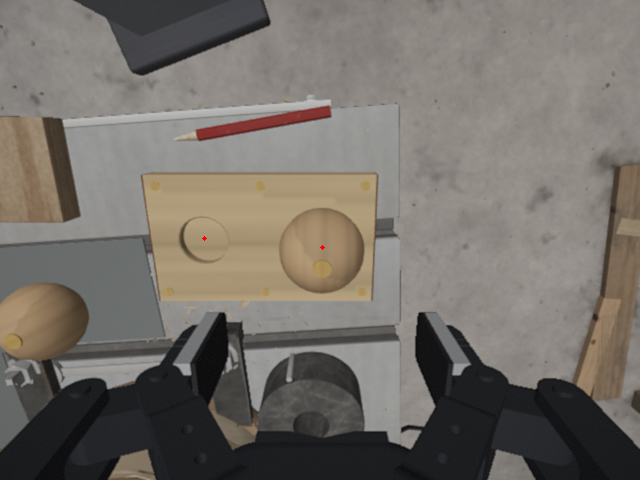

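send_rows --pt "-0.01 -0.1 0 0" --pt "-0.02 -0.25 0 0" --pt "-0.03 -0.42 0 0" --pt "-0.04 -0.57 0 0" --pt "-0.046 -0.69 0 0" --pt "-0.046 -0.753 0 0" --pt "-0.046 -0.753 0 0" --jaw 0

```text
time: 9.55
eef_pos: [0.5072, -0.0394, 0.161]
tcp_rot: [0.166, 0.986, 0.0, 0.0]
contact_force: [-1.6, 0.6, 0.2]
opening: 1.001
```

```bash
python3 -c "
from look import *
look('w4',dict(b1=(.5074,-.0389,.032)))"
```

```text
[ 0.5072 -0.0394  0.161 ] [1.656e-01 9.862e-01 1.000e-04 5.000e-04] 1.0006195603329386
b1 [323.1 243.1]
```

View pics/w4.png

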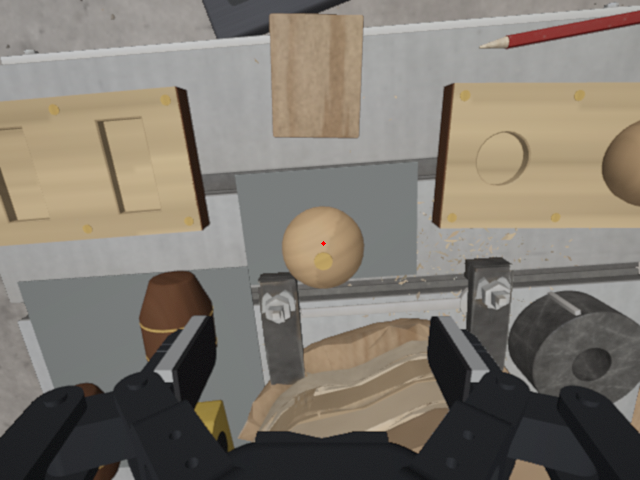

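send_rows --pt "0.007 0.002 -0.08 -0.02" --pt "0.007 0.002 -0.18 -0.0222" --pt "0.007 0.002 -0.28 -0.0222" --pt "0.007 0.002 -0.37 -0.0222" --pt "0.007 0.002 -0.42 -0.0222" --pt "0.007 0.002 -0.445 -0.0222" --pt "0.007 0.002 -0.445 -0.0222"

```text
time: 10.48
eef_pos: [0.5092, -0.0378, 0.0271]
tcp_rot: [0.233, 0.973, 0.0, 0.0]
contact_force: [0.8, 0.1, -0.7]
opening: 1.004
```

send_rows --pt "0 0 0 0" --pt "0 0 0 0" --pt "0 0 0 0" --pt "0 0 0 0" --pt "0 0 0 0" --pt "0 0 0 0" --jaw 1

```text
time: 11.22
eef_pos: [0.5102, -0.0382, 0.0282]
tcp_rot: [0.233, 0.972, 0.0, 0.001]
contact_force: [1.1, 2.6, 4.9]
opening: 0.684
```

send_rows --pt "0 0 0.05 0" --pt "0 0 0.15 0" --pt "0 0 0.25 0" --pt "-0.01 0.06 0.3 0.01" --pt "-0.02 0.17 0.3 0.0222" --pt "-0.04 0.3 0.3 0.0222" --pt "-0.055 0.42 0.3 0.0222" --pt "-0.059 0.467 0.3 0.0222" --pt "-0.059 0.467 0.25 0.0222" --pt "-0.059 0.467 0.25 0.0222"

```text
time: 12.48
eef_pos: [0.4898, 0.1013, 0.0998]
tcp_rot: [0.165, 0.986, -0.001, -0.002]
contact_force: [-0.6, -0.6, -1.4]
opening: 0.685
```

```bash
python3 -c "
from look import *
look('w5',dict(n1=(.5204,.1868,.0436),n2=(.4917,.1018,.02)))"
```

```text
[0.4898 0.1013 0.0998] [ 1.647e-01  9.863e-01 -6.000e-04 -2.100e-03] 0.6847178178665336
n1 [491.8 284.9]
n2 [324.6 270. ]
```

View pics/w5.png

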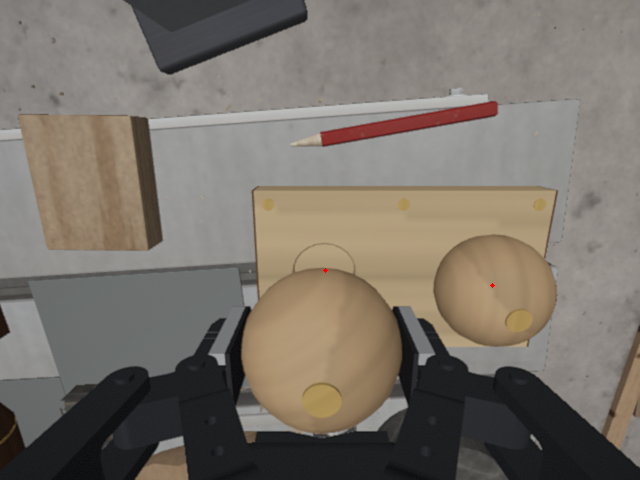

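send_rows --pt "0 0 -0.07 0" --pt "0 0 -0.13 0" --pt "0 0 -0.175 0" --pt "0 0 -0.195 0" --pt "0 0 -0.207 0" --pt "0 0 -0.207 0"

```text
time: 13.28
eef_pos: [0.4921, 0.1019, 0.0404]
tcp_rot: [0.165, 0.986, 0.0, 0.001]
contact_force: [-0.2, 0.5, -0.4]
opening: 0.687
```

send_rows --pt "0 0 0 0" --pt "0 0 0 0" --pt "0 0 0 0" --pt "0 0 0 0" --pt "0 0 0 0" --jaw 0.17

```text
time: 13.9
eef_pos: [0.4913, 0.1019, 0.0398]
tcp_rot: [0.165, 0.986, -0.0, -0.0]
contact_force: [0.3, -0.3, 0.1]
opening: 0.831
```

send_rows --pt "0 0 0.06 0" --pt "0 0 0.16 0" --pt "0 0 0.28 0" --pt "0 0 0.4 0" --pt "0 0 0.4 0"

```text
time: 14.52
eef_pos: [0.494, 0.102, 0.1649]
tcp_rot: [0.165, 0.986, 0.001, 0.005]
contact_force: [-0.1, 0.1, 0.3]
opening: 0.833
```

```bash
python3 -c "
from look import *
look('w6',dict(n1=(.5204,.1868,.0436),n2=(.4917,.1018,.0436)))"
```

```text
[0.494  0.102  0.1649] [1.646e-01 9.863e-01 8.000e-04 4.600e-03] 0.8325718631507125
n1 [448.  241.5]
n2 [320.6 242.1]
```

View pics/w6.png

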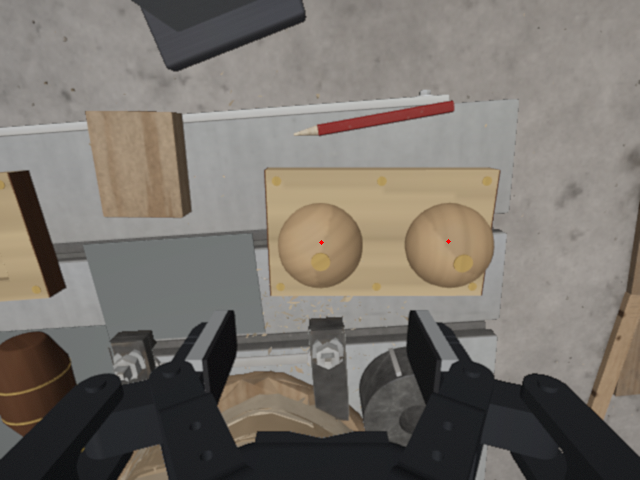

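send_rows --pt "0.02 -0.1 0 0" --pt "0.05 -0.25 0.03 0" --pt "0.08 -0.42 0.05 0" --pt "0.11 -0.57 0.05 0" --pt "0.13 -0.72 0.05 0" --pt "0.145 -0.85 0.05 0" --pt "0.151 -0.903 0.05 0" --pt "0.151 -0.903 0.05 0" --pt "0.151 -0.903 0.05 0" --jaw 0

```text
time: 15.7
eef_pos: [0.5362, -0.1677, 0.1742]
tcp_rot: [0.164, 0.986, 0.0, -0.001]
contact_force: [-0.4, -0.0, 0.4]
opening: 1.0
```

```bash
python3 -c "
from look import *
look('w7',dict(br=(.5366,-.1693,.029)))"
```

```text
[ 0.5362 -0.1677  0.1742] [ 1.642e-01  9.864e-01  4.000e-04 -7.000e-04] 1.0003949388436393
br [320.4 238.6]
```

View pics/w7.png

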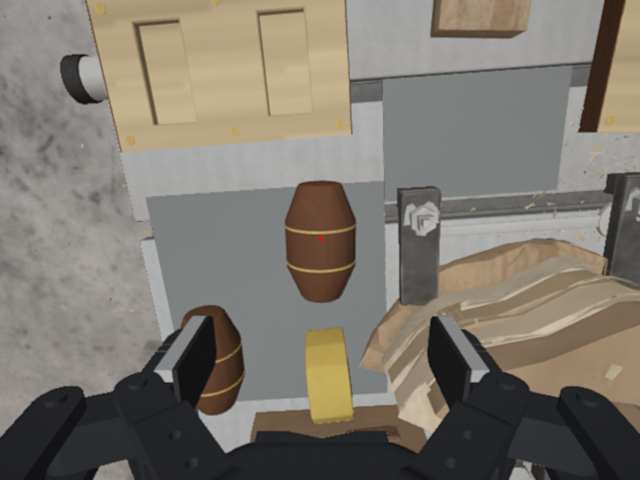

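```bash
cat > bar.py <<'E'
from h import *
import sys
def meas(name,roi,zc=.029):
    c=np.load(f"pics/{name}.npy",allow_pickle=True).item(); im=cv2.imread(f"pics/{name}_raw.png")
    hsv=cv2.cvtColor(im,cv2.COLOR_BGR2HSV); x0,y0,x1,y1=roi
    M=np.zeros(im.shape[:2],np.uint8); M[y0:y1,x0:x1]=1
    m=((hsv[...,0]<25)&(hsv[...,1]>110)).astype(np.uint8)*M
    m=cv2.morphologyEx(m,cv2.MORPH_OPEN,np.ones((3,3)))
    n,l,s,_=cv2.connectedComponentsWithStats(m); i=1+np.argmax(s[1:,4]); m=(l==i)
    ys,xs=np.nonzero(m); print("bbox",s[i],"centroid",xs.mean(),ys.mean())
    P=lambda u,v,z: ray("w",u,v,z,c)[:2]
    # axis from width midpoints
    rows=np.arange(s[i,1]+4,s[i,1]+s[i,3]-4); mid=np.array([P((xs[ys==r].min()+xs[ys==r].max())/2,r,zc) for r in rows])
    d=np.linalg.svd(mid-mid.mean(0))[2][0]; d*=np.sign(d[0]); print("axis deg",np.degrees(np.arctan2(d[1],d[0])),"mid mean",mid.mean(0))
    r0,r1=ys.min(),ys.max(); u0=xs[ys==r0+1].mean();u1=xs[ys==r1-1].mean()
    a=P(u0,r0-.5,zc-.016); b=P(u1,r1+.5,zc+.016); print("near",a,"far",b,"len",np.linalg.norm(b-a),"centre",(a+b)/2)
    # brass bands
    g=((hsv[...,0]>14)&(hsv[...,0]<32)&(hsv[...,1]>130)&(hsv[...,2]>120)&m).astype(np.uint8)
    n,l,s,_=cv2.connectedComponentsWithStats(g)
    out=[]
    for j in range(1,n):
        if s[j,4]>25:
            ys,xs=np.nonzero(l==j); xm=s[j,0]+s[j,2]/2; k=abs(xs-xm)<6; q=P(xs[k].mean(),ys[k].mean(),zc+.027); out.append(q); print("band",s[j],q)
    if len(out)==2: print("bandmid",(out[0]+out[1])/2)
E
python3 -c "
from bar import *
meas('w7',(270,170,370,312))"
```

```text
bbox [ 286  182   69  120 6822] centroid 320.0724127821753 239.94898856640282
axis deg -18.099598256319055 mid mean [ 0.53943108 -0.17048561]
near [ 0.49732461 -0.15577056] far [ 0.57968862 -0.18390467] len 0.08703653279134946 centre [ 0.53850661 -0.16983762]
```

```bash
python3 -c "
from h import *
c=np.load('pics/w7.npy',allow_pickle=True).item()
im=cv2.imread('pics/w7_raw.png'); cv2.imwrite('pics/w7c.png',cv2.resize(im[170:310,270:370],None,fx=4,fy=4,interpolation=cv2.INTER_CUBIC))
g=im[:,316:325].astype(float).mean(1); s=g[:,1]
print([(r,round(s[r])) for r in range(224,278)])
a=ray('w',320,231.5,.056,c);b=ray('w',320,269,.056,c);print(a,b,(a+b)/2)"
```

```text
[(224, 73), (225, 72), (226, 72), (227, 72), (228, 71), (229, 70), (230, 82), (231, 124), (232, 160), (233, 152), (234, 97), (235, 67), (236, 70), (237, 71), (238, 70), (239, 71), (240, 71), (241, 71), (242, 70), (243, 70), (244, 71), (245, 71), (246, 70), (247, 70), (248, 70), (249, 70), (250, 70), (251, 70), (252, 69), (253, 70), (254, 70), (255, 69), (256, 69), (257, 69), (258, 69), (259, 69), (260, 69), (261, 68), (262, 68), (263, 68), (264, 68), (265, 68), (266, 68), (267, 67), (268, 67), (269, 87), (270, 131), (271, 155), (272, 130), (273, 81), (274, 63), (275, 66), (276, 66), (277, 66)]
[ 0.52446991 -0.16535212  0.056     ] [ 0.55054186 -0.17428695  0.056     ] [ 0.53750588 -0.16981954  0.056     ]
```

View pics/w7c.png

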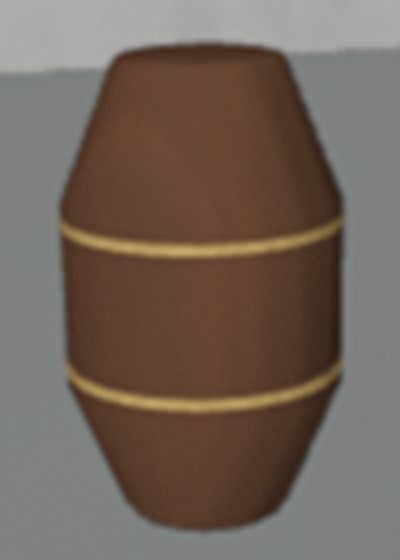

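send_rows --pt "0.005 -0.003 -0.08 0.0025" --pt "0.005 -0.003 -0.2 0.0025" --pt "0.005 -0.003 -0.32 0.0025" --pt "0.005 -0.003 -0.42 0.0025" --pt "0.005 -0.003 -0.48 0.0025" --pt "0.005 -0.003 -0.503 0.0025" --pt "0.005 -0.003 -0.503 0.0025" --pt "0.005 -0.003 -0.503 0.0025"

```text
time: 16.75
eef_pos: [0.539, -0.1703, 0.0253]
tcp_rot: [0.157, 0.988, -0.0, 0.001]
contact_force: [0.5, 0.7, 0.3]
opening: 0.997
```

send_rows --pt "0 0 0 0" --pt "0 0 0 0" --pt "0 0 0 0" --pt "0 0 0 0" --pt "0 0 0 0" --pt "0 0 0 0" --jaw 1

```text
time: 17.5
eef_pos: [0.5386, -0.1701, 0.0248]
tcp_rot: [0.157, 0.988, -0.0, 0.0]
contact_force: [-1.5, 1.6, 5.9]
opening: 0.622
```

send_rows --pt "0 0 0.06 0" --pt "0 0 0.16 0" --pt "0 0 0.26 0" --pt "0 0 0.36 0" --pt "0 0 0.4 0" --pt "0 0 0.4 0" --pt "0 0 0.4 0"

```text
time: 18.38
eef_pos: [0.5372, -0.1694, 0.1424]
tcp_rot: [0.157, 0.988, 0.0, -0.001]
contact_force: [-0.3, 0.0, -0.9]
opening: 0.62
```

```bash
python3 -c "
from look import *
look('w8',{})"
```

```text
[ 0.5372 -0.1694  0.1424] [ 1.570e-01  9.876e-01  4.000e-04 -1.300e-03] 0.620442239106821
```

View pics/w8.png

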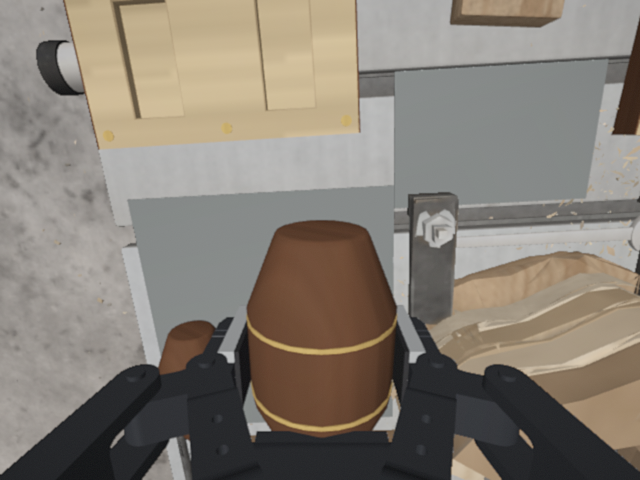

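```bash
python3 -c "
from h import *
c=np.load('pics/w8.npy',allow_pickle=True).item(); t=np.array([.5372,-.1694,.1424])
im=cv2.imread('pics/w8_raw.png'); s=im[:,318:327,1].astype(float).mean(1)
r=[ (np.arange(a,b)*np.clip(s[a:b]-100,0,None)).sum()/np.clip(s[a:b]-100,0,None).sum() for a,b in [(340,362),(420,440)]]; print(r)
z=.1424+.0045+.027
q=[ray('w',322,x,z,c) for x in r]; m=(q[0]+q[1])/2; d=m-t
p=np.radians(161.9); print(np.linalg.norm(q[0]-q[1]), d, 'toolx',d[:2]@[np.cos(p),np.sin(p)],'perp',d[:2]@[-np.sin(p),np.cos(p)])
"
```

```text
[np.float64(351.60857908847186), np.float64(428.84040816326535)]
0.02838968661481988 [-0.00056084 -0.00045453  0.0315    ] toolx 0.00039187827972364243 perp 0.0006062792368516162
```

send_rows --pt "-0.05 -0.02 0 0" --pt "-0.13 -0.05 0 0.005" --pt "-0.24 -0.09 0 0.01" --pt "-0.34 -0.14 0 0.01" --pt "-0.43 -0.18 0 0.01" --pt "-0.48 -0.2 0 0.01" --pt "-0.497 -0.209 0 0.01" --pt "-0.497 -0.209 0 0.01" --pt "-0.497 -0.209 0 0.01"

```text
time: 19.55
eef_pos: [0.3895, -0.2324, 0.144]
tcp_rot: [0.126, 0.992, 0.0, 0.0]
contact_force: [0.4, -1.2, -0.5]
opening: 0.625
```

```bash
python3 -c "
from look import *
P={}
C=np.array([.3998,-.1919]);X=np.array([.968,-.2504]);Y=np.array([.2504,.968])
for n,o in (('l1',42),('l2',-42)):
  for a,b in ((1,1),(1,-1),(-1,-1),(-1,1)):
    q=C+Y*(o/1000+b*.0155)+X*a*.0325; P[n+str(a)+str(b)]=(*q,.02)
look('w9',P)"
```

```text
[ 0.3895 -0.2324  0.144 ] [1.255e-01 9.921e-01 0.000e+00 1.000e-04] 0.6248471186232936
l111 [456.5 287.3]
l11-1 [414.7 287.2]
l1-1-1 [422.2 199.9]
l1-11 [467.4 200. ]
l211 [343.1 287. ]
l21-1 [301.2 286.9]
l2-1-1 [299.9 199.6]
l2-11 [345.  199.7]
```

View pics/w9.png

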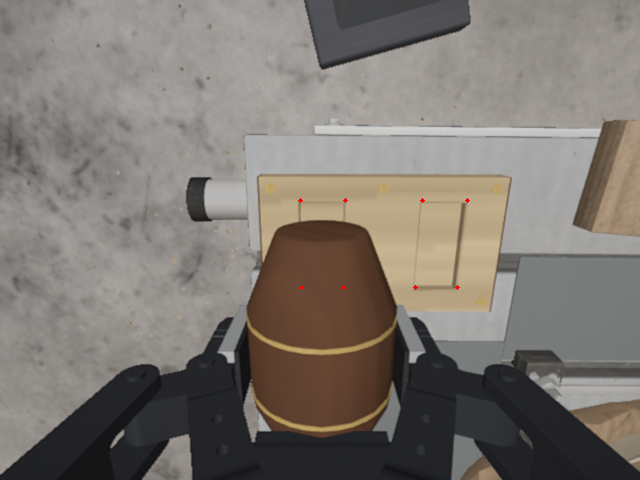

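send_rows --pt "0.003 0 -0.07 0" --pt "0.003 0 -0.16 0" --pt "0.003 0 -0.25 0" --pt "0.003 0 -0.31 0" --pt "0.003 0 -0.335 0" --pt "0.003 0 -0.35 0" --pt "0.003 0 -0.356 0" --pt "0.003 0 -0.356 0" --pt "0.003 0 -0.356 0"

```text
time: 20.72
eef_pos: [0.3903, -0.2328, 0.0378]
tcp_rot: [0.126, 0.992, -0.0, 0.001]
contact_force: [0.1, 0.8, 0.6]
opening: 0.623
```

send_rows --pt "0 0 -0.004 0" --pt "0 0 -0.005 0" --pt "0 0 -0.005 0" --pt "0 0 -0.005 0"

```text
time: 21.22
eef_pos: [0.3905, -0.233, 0.0374]
tcp_rot: [0.126, 0.992, -0.0, 0.0]
contact_force: [-2.7, 3.5, 11.4]
opening: 0.624
```

send_rows --pt "0 0 0 0" --pt "0 0 0 0" --pt "0 0 0 0" --pt "0 0 0 0" --pt "0 0 0 0" --jaw 0.22

```text
time: 21.85
eef_pos: [0.3898, -0.2325, 0.0355]
tcp_rot: [0.126, 0.992, 0.0, -0.0]
contact_force: [-0.9, 0.1, 0.3]
opening: 0.781
```

send_rows --pt "0 0 0.06 0" --pt "0 0 0.16 0" --pt "0 0 0.28 0" --pt "0 0 0.4 0" --pt "0 0 0.45 0" --pt "0 0 0.45 0" --pt "0 0 0.45 0"

```text
time: 22.72
eef_pos: [0.3891, -0.2319, 0.1689]
tcp_rot: [0.126, 0.992, 0.001, -0.001]
contact_force: [-0.2, -0.1, 0.1]
opening: 0.783
```

```bash
python3 -c "
from look import *
C=np.array([.3998,-.1919]);Y=np.array([.2504,.968])
look('w10',dict(l2=(*(C-.042*Y),.0421)))
from bar import *
"
```

```text
[ 0.3891 -0.2319  0.1689] [ 1.259e-01  9.920e-01  9.000e-04 -1.200e-03] 0.783205248068661
l2 [321.4 245.1]
```

View pics/w10.png

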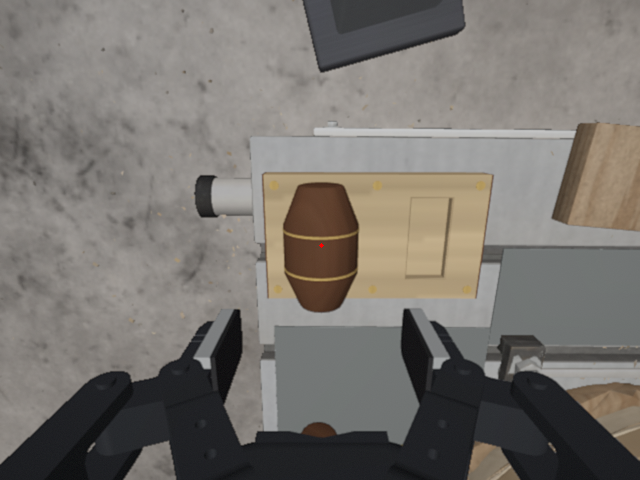

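```bash
python3 -c "
from h import *
c=np.load('pics/w10.npy',allow_pickle=True).item()
im=cv2.imread('pics/w10_raw.png'); s=im[:,316:326,1].astype(float).mean(1)
f=lambda a,b:(np.arange(a,b)*np.clip(s[a:b]-95,0,None)).sum()/np.clip(s[a:b]-95,0,None).sum()
r=[f(229,246),f(270,288)]; q=[ray('w',321,x,.0691,c) for x in r]; m=(q[0]+q[1])/2; print(r,m)
X=np.array([.968,-.2504]);Y=np.array([.2504,.968])
n=np.array([.3998,-.1919])-.042*Y; print('off x',(m[:2]-n)@X,'y',(m[:2]-n)@Y)
# slot 1 visible corners in this image
k=[ray('w',u,v,.02,c)[:2] for u,v in [(409,197),(451.5,197),(443,277),(404.5,277)]]; k=np.array(k).mean(0); print('slot1',k, 'off',(k-n-.084*Y)@X,(k-n-.084*Y)@Y)
"
```

```text
[np.float64(238.00660066006597), np.float64(279.28748964374483)] [ 0.39046915 -0.23316492  0.0691    ]
off x 0.0013004696158304505 y -0.0002924722990806205
slot1 [ 0.41095828 -0.15312392] off 0.0010916834636197181 -0.0016591391773954278
```

send_rows --pt "0.05 -0.01 0 0" --pt "0.15 -0.04 0 -0.005" --pt "0.27 -0.08 0 -0.01" --pt "0.4 -0.11 0 -0.01" --pt "0.52 -0.145 0 -0.01" --pt "0.63 -0.175 0 -0.01" --pt "0.7 -0.195 0 -0.01" --pt "0.722 -0.201 0 -0.01" --pt "0.722 -0.201 0 -0.01" --pt "0.722 -0.201 0 -0.01" --jaw 0

```text
time: 24.02
eef_pos: [0.6059, -0.2926, 0.1702]
tcp_rot: [0.157, 0.988, 0.0, -0.0]
contact_force: [-0.5, -0.8, 0.4]
opening: 1.0
```

```bash
python3 -c "
from look import *
look('w11',dict(br=(.607,-.293,.029)))"
```

```text
[ 0.6059 -0.2926  0.1702] [ 1.570e-01  9.876e-01  2.000e-04 -5.000e-04] 1.0004787535269355
br [322.2 240.3]
```

View pics/w11.png

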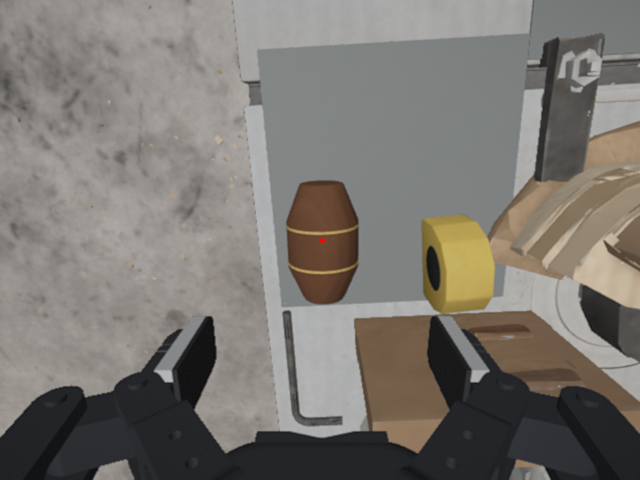

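```bash
python3 -c "
from bar import *
c=np.load('pics/w11.npy',allow_pickle=True).item()
meas('w11',(275,170,370,312))
im=cv2.imread('pics/w11_raw.png'); s=im[:,318:328,1].astype(float).mean(1)
f=lambda a,b:(np.arange(a,b)*np.clip(s[a:b]-95,0,None)).sum()/np.clip(s[a:b]-95,0,None).sum()
r=[f(225,242),f(264,280)]; q=[ray('w',322.5,x,.056,c) for x in r]; m=(q[0]+q[1])/2; print(r,m)
X=np.array([.9505,-.3107]);Y=np.array([.3107,.9505])
t=np.array([.607,-.293])
for n,u,v,z in [('fence',400,318,.125),('tape',422,222,.061),('tape',431,312,.061),('tapebot',424,285,.0)]:
  p=ray('w',u,v,z,c)[:2]; print(n,p,(p-t)@X,(p-t)@Y)
"
```

```text
bbox [ 287  182   71  121 7033] centroid 322.2010521825679 240.53647092279255
axis deg -16.948835502529136 mid mean [ 0.60896315 -0.29363616]
near [ 0.56676609 -0.28009892] far [ 0.64906432 -0.30647802] len 0.08642253551872892 centre [ 0.60791521 -0.29328847]
[np.float64(232.88983606557375), np.float64(272.1541072640869)] [ 0.60815047 -0.29325366  0.056     ]
fence [ 0.63303092 -0.25910184] 0.01421023381119248 0.04030800958553495
tape [ 0.60651108 -0.22392729] -0.02192561062707502 0.06550170429628495
tape [ 0.67264682 -0.23295009] 0.043739789612896506 0.07747390820763435
tapebot [ 0.68131561 -0.22337928] 0.0490058292143275 0.08926434934274102
```

```bash
python3 -c "
from h import *
c=np.load('pics/w11.npy',allow_pickle=True).item()
X=np.array([.9505,-.3107]);Y=np.array([.3107,.9505]);t=np.array([.608,-.2932])
for n,nm,u,v,z in [('w','L',356,319,0),('w','R',530,311,0),('top','botR',463,183,0),('top','botL',382,159,0),('top','topfrontR',474,153,.125),('top','topfrontL',396,129,.125)]:
  p=ray(n,u,v,z,c if n=='w' else None)[:2]; print(n,nm,p,(p-t)@X,(p-t)@Y)
im=cv2.imread('pics/top0.png'); cv2.imwrite('pics/top0_d.png',cv2.resize(im[110:260,350:510],None,fx=4,fy=4,interpolation=cv2.INTER_CUBIC))
"
```

```text
w L [ 0.69479991 -0.28935803] 0.08130961671374957 0.03062052796005837
w R [ 0.73535076 -0.13880143] 0.07307526315391875 0.18632371821243318
top botR [ 0.69497323 -0.30468964] 0.08623788150547625 0.01610168177828922
top botL [ 0.74571464 -0.1506766 ] 0.08661574238730832 0.17825643416211476
top topfrontR [ 0.71078594 -0.29264441] 0.09752541302747922 0.032463677612543755
top topfrontL [ 0.75573966 -0.1638441 ] 0.1002356726378646 0.16885549320896734
```

View pics/top0_d.png

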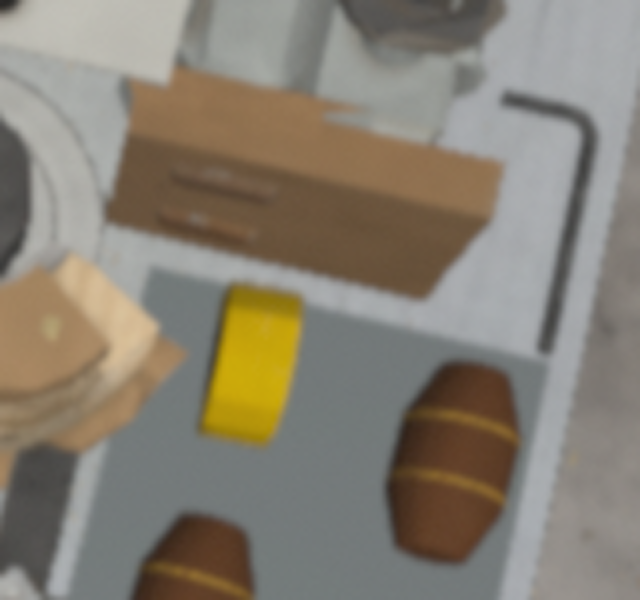

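send_rows --pt "0.004 -0.001 -0.08 0.002" --pt "0.004 -0.001 -0.2 0.002" --pt "0.004 -0.001 -0.31 0.002" --pt "0.004 -0.001 -0.41 0.002" --pt "0.004 -0.001 -0.465 0.002" --pt "0.004 -0.001 -0.489 0.002" --pt "0.004 -0.001 -0.489 0.002" --pt "0.004 -0.001 -0.489 0.002" --jaw 0.12

```text
time: 25.08
eef_pos: [0.6086, -0.2938, 0.0255]
tcp_rot: [0.151, 0.989, -0.001, 0.001]
contact_force: [-0.9, 0.1, 0.2]
opening: 0.879
```

send_rows --pt "0 0 0 0" --pt "0 0 0 0" --pt "0 0 0 0" --pt "0 0 0 0" --pt "0 0 0 0" --pt "0 0 0 0" --jaw 1

```text
time: 25.82
eef_pos: [0.6084, -0.2935, 0.0252]
tcp_rot: [0.151, 0.989, -0.0, 0.001]
contact_force: [-0.8, 1.2, 6.4]
opening: 0.617
```

send_rows --pt "0 0 0.06 0" --pt "0 0 0.16 0" --pt "0 0 0.26 0" --pt "0 0 0.36 0" --pt "0 0 0.4 0" --pt "0 0 0.4 0" --pt "0 0 0.4 0"

```text
time: 26.7
eef_pos: [0.6068, -0.2926, 0.1421]
tcp_rot: [0.151, 0.989, 0.001, -0.001]
contact_force: [0.1, 0.0, -1.0]
opening: 0.623
```

```bash
python3 -c "
from look import *
look('w12',{})"
```

```text
[ 0.6068 -0.2926  0.1421] [ 1.507e-01  9.886e-01  7.000e-04 -1.400e-03] 0.6228490368442772
```

View pics/w12.png

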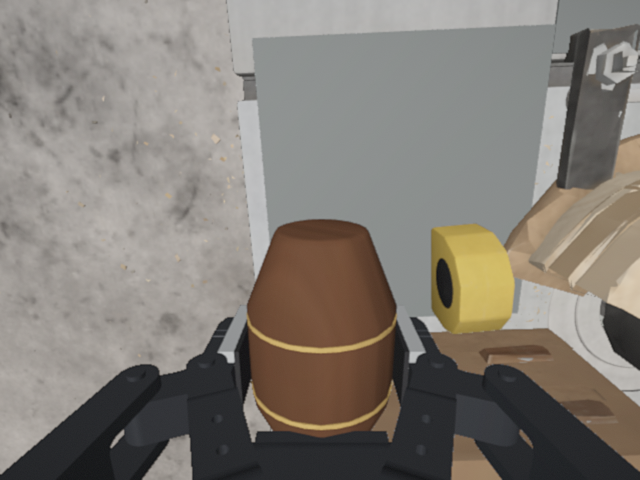

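send_rows --pt "-0.05 0.03 0 0" --pt "-0.15 0.1 0 0.004" --pt "-0.27 0.19 0 0.008" --pt "-0.4 0.28 0 0.008" --pt "-0.51 0.36 0 0.008" --pt "-0.6 0.43 0 0.008" --pt "-0.645 0.46 0 0.008" --pt "-0.657 0.471 0 0.008" --pt "-0.657 0.471 0 0.008" --pt "-0.657 0.471 0 0.008"

```text
time: 28.0
eef_pos: [0.4111, -0.1523, 0.1439]
tcp_rot: [0.126, 0.992, -0.0, 0.0]
contact_force: [-0.0, -0.0, -1.1]
opening: 0.626
```

```bash
python3 -c "
from look import *
P={}
C=np.array([.3998,-.1919]);X=np.array([.968,-.2504]);Y=np.array([.2504,.968])
for n,o in (('l1',42),):
  for a,b in ((1,1),(1,-1),(-1,-1),(-1,1)):
    q=C+Y*(o/1000+b*.0155)+X*a*.0325; P[n+str(a)+str(b)]=(*q,.02)
P['l2']=(*(C-.042*Y),.0421)
look('w13',P)"
```

```text
[ 0.4111 -0.1523  0.1439] [ 1.259e-01  9.920e-01 -1.000e-04  1.000e-04] 0.6255713963047278
l111 [344.6 286. ]
l11-1 [302.6 285.9]
l1-1-1 [301.3 198.5]
l1-11 [346.5 198.5]
l2 [195.7 253.4]
```

View pics/w13.png

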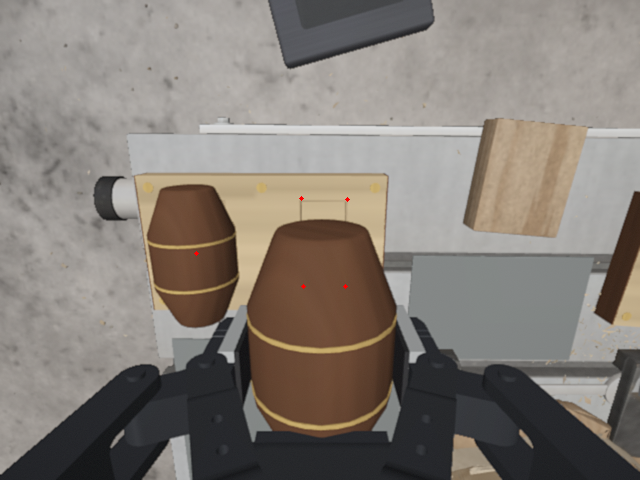

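send_rows --pt "0.001 0.002 -0.07 0" --pt "0.001 0.002 -0.16 0" --pt "0.001 0.002 -0.25 0" --pt "0.001 0.002 -0.31 0" --pt "0.001 0.002 -0.335 0" --pt "0.001 0.002 -0.35 0" --pt "0.001 0.002 -0.358 0" --pt "0.001 0.002 -0.36 0" --pt "0.001 0.002 -0.36 0" --pt "0.001 0.002 -0.36 0"

```text
time: 29.3
eef_pos: [0.4117, -0.1518, 0.038]
tcp_rot: [0.126, 0.992, -0.0, 0.0]
contact_force: [-4.0, 2.3, 7.7]
opening: 0.624
```

send_rows --pt "0 0 0 0" --pt "0 0 0 0" --pt "0 0 0 0" --pt "0 0 0 0" --pt "0 0 0 0" --jaw 0.24

```text
time: 29.92
eef_pos: [0.4108, -0.1512, 0.0358]
tcp_rot: [0.126, 0.992, 0.0, -0.0]
contact_force: [0.6, 0.2, 0.8]
opening: 0.762
```

send_rows --pt "0 0 0.06 0" --pt "0 0 0.16 0" --pt "0 0 0.28 0" --pt "0 0 0.4 0" --pt "0 0 0.45 0" --pt "0 0 0.45 0" --pt "0 0 0.45 0"

```text
time: 30.8
eef_pos: [0.41, -0.1507, 0.1692]
tcp_rot: [0.126, 0.992, 0.001, -0.001]
contact_force: [0.6, 0.1, -0.1]
opening: 0.76
```

```bash
python3 -c "
from look import *
C=np.array([.3998,-.1919]);Y=np.array([.2504,.968])
look('w14',dict(l2=(*(C-.042*Y),.0421),l1=(*(C+.042*Y),.0421)))
"
```

```text
[ 0.41   -0.1507  0.1692] [ 1.259e-01  9.920e-01  7.000e-04 -1.400e-03] 0.7599213394968287
l2 [205.4 245. ]
l1 [321.7 245.1]
```

View pics/w14.png

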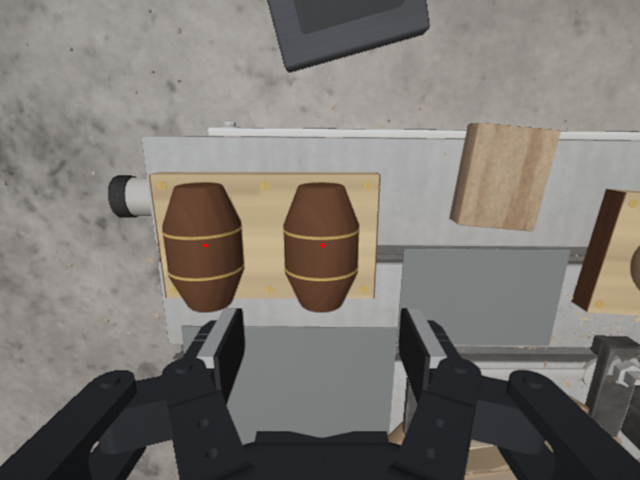

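send_rows --pt "0.02 0.05 0.1 0" --pt "0.1 0.15 0.2 0" --pt "0.2 0.3 0.25 0" --pt "0.3 0.48 0.25 0" --pt "0.37 0.65 0.25 0" --pt "0.4 0.82 0.25 0" --pt "0.4 1.0 0.25 0"

```text
time: 31.72
eef_pos: [0.5307, 0.1503, 0.2438]
tcp_rot: [0.126, 0.992, -0.0, -0.002]
contact_force: [0.3, -0.3, -0.0]
opening: 0.763
```

send_rows --pt "0 0.17 0 0" --pt "0 0.34 0 0" --pt "0 0.5 0 0" --pt "-0.05 0.65 0 0" --pt "-0.15 0.8 0 0" --pt "-0.3 0.95 0 0" --pt "-0.4 1.0 0 0" --pt "-0.4 1.0 0 0"

```text
time: 32.72
eef_pos: [0.4083, 0.4496, 0.2437]
tcp_rot: [0.124, 0.992, -0.001, -0.001]
contact_force: [0.0, 0.7, -0.3]
opening: 0.758
```

Run:
```python
from h import *
C=np.array([.3998,-.1919]);Y=np.array([.2504,.968])
P=dict(l2=(*(C-.042*Y),.0421),l1=(*(C+.042*Y),.0421),n1=(.5204,.1868,.0436),n2=(.4917,.1018,.0436))
for n in ("top","scene"):
    im=imaging.read_camera(n)[:,:,::-1].copy(); cv2.imwrite(f"pics/{n}F_raw.png",im)
    for k,p in P.items():
        q=proj(n,p); print(n,k,q.round(1)); cv2.circle(im,tuple(int(x) for x in q.round()),1,(0,0,255),-1)
    r=(slice(150,390),slice(160,500)) if n=="top" else (slice(160,360),slice(170,510))
    cv2.imwrite(f"pics/{n}F.png",cv2.resize(im[r],None,fx=2.3,fy=2.3,interpolation=cv2.INTER_CUBIC))
```

```text
top l2 [436.5 346.8]
top l1 [389.1 334.5]
top n1 [200.3 272.9]
top n2 [246.5 288.5]
scene l2 [460.  249.5]
scene l1 [418.7 258.6]
scene n1 [213.4 293.7]
scene n2 [269.3 284.4]
```

View pics/topF.png

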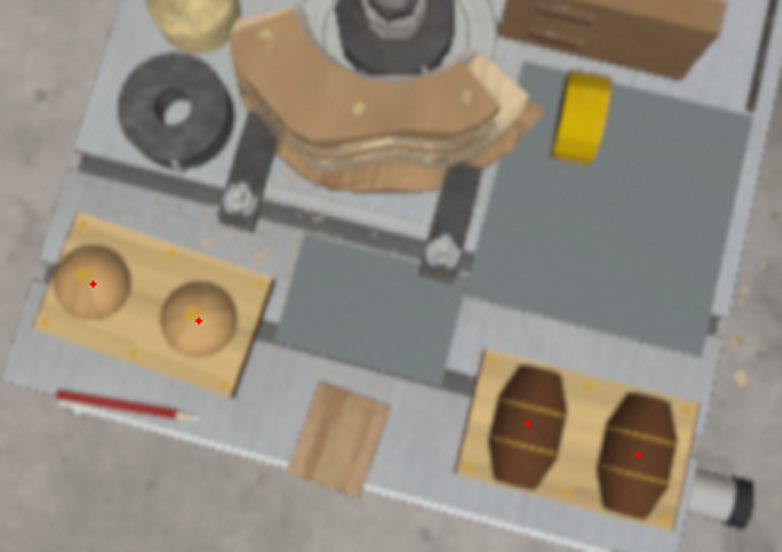

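View pics/sceneF.png

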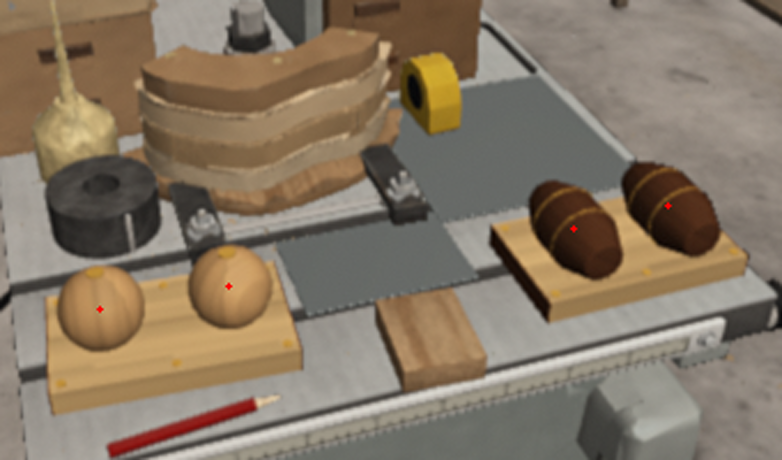

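The final top and scene views show all four parts centred on the predicted seat points, at (200,273), (247,289), (389,335) and (437,347) px in the top view. The bystanders look unmoved. I'm handing the job in.

```bash
python3 -c "
from plant import workorder; print(workorder.sign_off())"
```

```text
the job is handed in; nothing more can be done
None
```

All four parts are in their hollows. I handed the job in at about 33 s of the 72 s allowed; sign-off gave no verdict.

**What I did:**
- I took the misplaced ball out of the +y long hollow and set it in the +y round hollow.
- I set the mat ball in the −y round hollow.
- I set the two barrels lengthwise in the −y and +y long hollows.

**Last checks:**
- **Position:** in the final top and scene pictures, all four parts lie on the predicted seat points by eye. The wrist view measured the −y barrel about 1.3 mm off along its slot and 0.3 mm across. I checked the +y barrel and both balls by eye only, with no offset measured.
- **Seating:** both barrels were pressed down gently (8 to 11 N upward) just before release, and the gripper heights matched full seating. The balls showed no clear contact force at release, so for them I rely on height and pictures.
- **Bystanders:** the tape measure, cutter block, oil can and offcut look unmoved in both pictures; I did not measure them.
- **Arm:** it was clear of everything, at about z 0.24 m, when I handed in.

**Disagreements:** the wrist camera put the balls about 2 mm farther in +x than the top camera, and the slots about 1 mm. The barrel length measured 86–87 mm against the given 90 mm. No check failed.

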